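# Open the latched gate of a parts crate and hold it wide

### The job

The little gate in the front of the open-topped wooden crate is held by two catches: first squeeze the one on the crate's fixed front panel (it stays squeezed), then squeeze the one on the gate itself and, keeping that squeezed, swing the gate out towards you, past its click stop, until it stands wide open (70 degrees or more). The gate pulls itself back, so finish still gripping it by the pair of tabs of its own catch, holding it wide open and still so that a colleague can empty the crate. Do not disturb the things in the crate or round it.

Things in the scene. Friction and masses are not known exactly. Their poses are not given: they have to be found in the camera images.
- crate: wooden open-topped crate fixed to the bench, 85 deep, 316 long, 100 mm high. Origin on the bench under the middle of its 12 mm thick front; x points into the crate, y along the front to the left. Front in its y: gate -139 to 27 mm (hinge at the right, y = -145), post 33 to 51, fixed panel 51 to 151
- panel_catch (a joint): m: slide of the panel catch's moving tab along crate +y to the fixed tab; 0 locked, 0.014 fully squeezed. Its bolt in front of the gate is clear beyond 0.009. Tab 6 mm thick, 28 wide, top 150 mm up, outer face at crate y = 79 mm at 0; the pair is 52 mm over the outer faces locked, 38 squeezed. Needs about 6 N, no spring: stays where left
- panel_catch_grip (a point): point over the fixed panel, at crate (0, 112, 127) mm: midway between the outer faces of the panel's two tabs when fully squeezed, 23 mm below their tops. The fixed tab (6 mm thick, 28 wide, 100 to 150 mm up) stands to its left, outer face at crate y = 131 mm. Axes as the crate; squeeze along y
- gate_catch (a joint): m: slide of the gate catch's moving tab along the gate to its fixed tab, towards the hinge; 0 locked, 0.014 fully squeezed. Bolt behind the post, clear beyond 0.008. Spring 4 N at 0, 8 N squeezed; springs back. Tab 6 mm thick, 28 wide, top 150 mm up, outer face 156 mm from the hinge at 0; the pair is 52 mm over the outer faces locked, 38 squeezed
- gate_catch_grip (a point): point on the gate, 123 mm from the hinge axis along the gate and 127 mm above the bench: midway between the outer faces of the gate's two tabs when they are fully squeezed, 23 mm below their tops. It moves with the gate; y runs along the gate from the hinge to its free end; squeeze along y
- gate_hinge (a point): point on the gate's upright hinge axis at crate (0, -145, 100) mm, at the right end of the crate's front; axes as the crate
- brown_roll: brown stick 94 x 24 x 18 mm lying in the left part of the crate: leave alone. Origin under its centre
- roll_a: dark wrapped roll 93 x 21 x 15 mm lying in the crate behind the gate: leave alone. Origin under its centre
- roll_b: dark wrapped roll 116 x 17 x 15 mm lying in the crate farther behind the gate: leave alone. Origin under its centre
- tape_roll: roll of packing tape, 96 mm across, 48 mm high, on the bench: leave alone. Origin under its centre
- stick: brown stick 77 x 23 x 17 mm on the bench: leave alone. Origin under its centre
- stamp: wooden hand stamp, 26 x 50 mm, 74 mm high, upright on the bench: leave alone. Origin under its centre
- marker_pen: marker pen 135 mm long, 17 mm thick, lying on the bench: leave alone. Origin under its centre
- gate_angle (a joint): rad: 0 shut, grows as the free end swings out towards the robot, anticlockwise from above, about the upright axis at point gate_hinge; stop at 1.5. A click stop resists between about 0.3 and 0.8 (about 7 N at the tabs to pass); a spring pulls it shut (1 N at the tabs when shut, 3 N wide open): let go, it falls back to the click stop or shut
- gate: the gate: wooden frame with upright steel bars, 166 mm long, 10 to 100 mm above the bench, with the two upright tabs of its catch on top near the free end. The fixed tab is a plate 6 mm thick, 104 to 110 mm from the hinge axis, 28 mm wide, top 150 mm up. Origin on the hinge axis at bench height; y along the gate from the hinge to its free end, z up

How it is judged:
By the outcome, as a careful person would: the job done as asked, in the order asked, and still so for the second after the job is handed in, while the arm keeps its last pose, push and grip.
It also fails if it takes over 45 s, if anything falls off the work surface, if the arm or the gripper's body presses on something with over 40 N, if the wrist force passes 120 N, or if a joint passes its speed limit or range.

### The arm

A 6-joint arm with a two-finger parallel gripper is mounted at the origin on a cart in front of the work surface, level with it; the furniture and walls round the work are solid. World frame = base frame: x ahead of the robot, y to its left, z up, the work surface at z = 0. Lengths are in mm, angles in rad, forces in N, time in s.
With the tool pointing down it reaches from about 350 to 875 mm from the base axis. Payload 15.5 kg.
Tool frame: the origin (TCP) lies on the front face of the gripper's body, between the roots of the fingers; the fingertips stand 73 mm ahead of it and the grasp point (between the pads) lies 54 mm ahead of it; z points along the fingers, y is the line along which they close (so a half turn about z gives the same grasp; the last joint's range is limited). The gripper opens to 85 mm and grips with 20 to 120 N. Pads are 22 mm wide; open, the fingers measure 114 mm over their backs; the gripper's body (76 mm by 85 mm) begins 54 mm behind the grasp point. The pads swing forward as they close: fully open they stand 13 mm farther back than shut.
Start: joints at [1.056, 0.494, 1.345, -0, 1.302, -0.096], TCP at [254.161, 570.99, 303.877] pointing down, gripper open.
Joint ranges: [-2.91, 2.91], [-0.82, 2.16], [0.22, 2.67], [-1.22, 4.37], [0.12, 2.79], [-3.08, 3.08]. Speed limits (rad/s): [1.89, 1.89, 2.57, 3.01, 3.01, 3.01].

### API

Orientations are given as a unit quaternion [x, y, z, w].
In Python, from cell import manip gives the robot as it stands.
- The arm moves only by the tool carry_out, never from a script. Its argument "moves" is a list of rows, each an object of numbers: "ax", "ay", "az": the turn, a rotation vector about the tool's x, y, z in degrees; "tx", "ty", "tz": the shift along the tool's x, y, z in mm; "grip": the opening, from 0 (shut) to 1 (fully open). A call has 1 to 5 rows; each row shifts and turns the commanded pose from where the row before left it, along the tool's axes as they then stand; what a row does not reach is not made up. A row lasts 1/12 s, in which the tool goes at most 41.7 mm and 7.16 degrees, less where a joint would pass 70% of its speed; a pose out of reach is approached as far as the arm can. A call is refused whole if a number of a shift passes 41.7 or a number of a turn 7.16, either way. A call with a gripper value outside its range is refused whole. The fingers move at their own pace and stop on an object; "grip_force" is the grip in N (left out, the last holds). Time passes only in rows, so rows that do not move let the fingers close. It gives the time, the measured TCP pose, the force, the opening and the grip force at its end, in the units of the state.
- manip.get_obs(): the state, without advancing time (a new reading comes with each control period).
- manip.camera(name): name is "side" or "top"; returns the picture (480x640x3 uint8, red, green, blue); there is no depth.
- manip.calibration(name): a dict with "fx", "fy", "cx", "cy" (pixels), "k1" (the pictures are not rectified: a ray, as slopes to the right and down, at radius r is drawn at 1 + k1 r^2 times it, then the intrinsics apply), "extrinsics" (4x4, takes a point from world to camera coordinates). Camera axes: x right, y up, looking along -z (the intrinsics and any distortion apply to the point x, -y, -z); pixel columns grow to the right and rows downward; lengths in mm; the calibration is good to about 2 mm. A picture is of the moment at which its call begins. calibration takes no time and is no camera call.
- manip.sign_off(): hands the job in; it is judged then, once.
The state is a dict: "time": time; "joint_pos": joint angles; "qd": joint speeds; "joint_torque": joint torques, N m; "position": TCP position; "eef_rot": TCP orientation; "ft_force": force on the tool from outside, world axes, zero at the start; "moment": the same for the moment, N m; "gripper_width": finger opening in mm; "grip_force": force on a finger pad.
Only numpy, scipy, OpenCV 4.12 (cv2) and the standard library are available. Lean on these libraries where they do the work, as an engineer would, in place of code of your own. Each camera call takes 0.05 s, during which the arm holds its last target. There are 200 camera calls.

## Working session

There is one attempt and no reset: what is moved stays moved. The work goes in short steps, Python scripts to look and compute and a tool call to move; the robot and the scene stay as the last step left them, time stands still between calls to the robot, and variables do not carry over. Pictures are saved under pics/ and viewed, at most 10 in all, crops included, and the job is handed in when it is done.

Besides the shell and the picture viewer there is one more tool, called as a command line: name --argument value ..., lists and objects as JSON in quotes. carry_out: Moves the arm, as the interface text tells. Its arguments: {"type":"object","properties":{"moves":{"type":"array","items":{"type":"object","properties":{"ax":{"type":"number"},"ay":{"type":"number"},"az":{"type":"number"},"tx":{"type":"number"},"ty":{"type":"number"},"tz":{"type":"number"},"grip":{"type":"number"}}}},"grip_force":{"type":"number"}},"required":["moves"]}

```bash
ls; mkdir -p pics
python3 - <<'E'
from cell import manip
import cv2
for n in("side","top"):
    cv2.imwrite(f"pics/{n}0.png",manip.camera(n)[:,:,::-1]); c=manip.calibration(n); print(n,c)
print(manip.get_obs())
E
```

```text
pics
side {'fx': 469.6111592824844, 'fy': 469.6111592824844, 'cx': 322.4628391630763, 'cy': 242.5695005828091, 'k1': 0.03988434827662813, 'extrinsics': array([[-9.74887791e-01,  2.22653245e-01,  4.39617998e-03,
         5.03115819e+02],
       [-1.37532256e-01, -6.17476903e-01,  7.74472177e-01,
        -9.81564550e+00],
       [ 1.75153283e-01,  7.54418853e-01,  6.32592698e-01,
        -1.42338074e+03],
       [ 0.00000000e+00,  0.00000000e+00,  0.00000000e+00,
         1.00000000e+00]])}
top {'fx': 433.9749037089295, 'fy': 433.9749037089295, 'cx': 321.4882572810602, 'cy': 243.05031417447958, 'k1': -0.06152157681590797, 'extrinsics': array([[ 2.62829569e-02, -9.99638812e-01,  5.60820927e-03,
         1.11063751e+00],
       [ 9.87688189e-01,  2.68333777e-02,  1.54116876e-01,
        -5.33249310e+02],
       [-1.54211698e-01,  1.48851485e-03,  9.88036708e-01,
        -1.20488515e+03],
       [ 0.00000000e+00,  0.00000000e+00,  0.00000000e+00,
         1.00000000e+00]])}
{'time': 0.1, 'joint_pos': array([ 1.05653260e+00,  4.94104473e-01,  1.34604310e+00, -1.41254124e-05,
        1.30251398e+00, -9.55091407e-02]), 'qd': array([-0.00031913, -0.00379943, -0.00218577,  0.00035689,  0.00048524,
        0.00229085]), 'joint_torque': array([ 1.81768217e-03, -8.83585882e+01, -3.84564042e+01, -9.83179916e-05,
        5.21013557e-03, -9.54699829e-06]), 'position': array([254.02766784, 570.78749986, 303.37898215]), 'eef_rot': array([ 2.07848968e-01,  9.78160785e-01, -5.11847904e-04, -1.53939457e-04]), 'ft_force': array([ 0.37524729, -0.64130542, -0.78238671]), 'moment': array([-0.02013505,  0.02695241,  0.01438825]), 'grip_force': 0.0, 'gripper_width': 85.49692187091718}
```

View pics/top0.png

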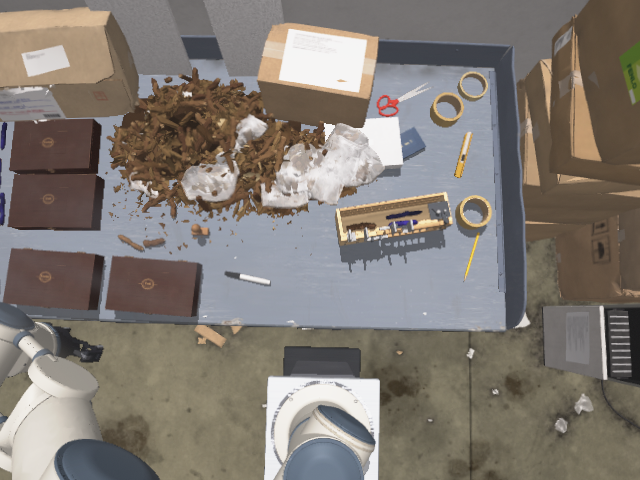

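View pics/side0.png

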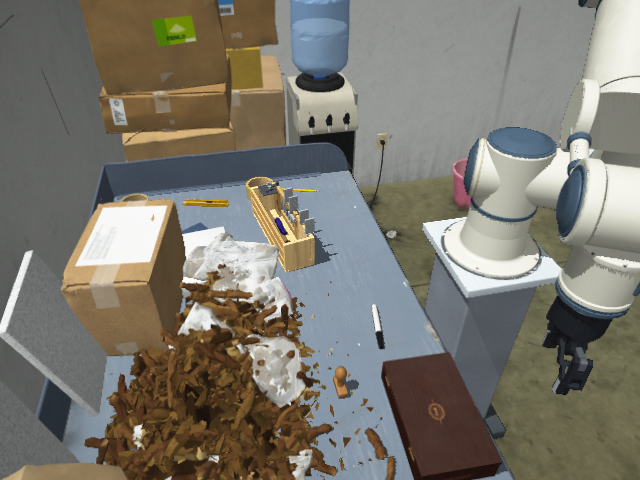

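The top view shows the crate at about (340–450, 195–245), with its front facing the robot. In the side view it is at (250–315, 185–270). I'll enlarge both.

```bash
python3 - <<'E'
import cv2,numpy as np
t=cv2.imread("pics/top0.png")[180:270,325:475]; s=cv2.imread("pics/side0.png")[170:280,235:335]
t=cv2.resize(t,None,fx=5,fy=5,interpolation=cv2.INTER_CUBIC)
s=cv2.resize(s,None,fx=5.4,fy=5.4,interpolation=cv2.INTER_CUBIC)
cv2.imwrite("pics/t1.png",t);cv2.imwrite("pics/s1.png",s);print(t.shape,s.shape)
E
cat > h.py <<'E'
import numpy as np,cv2
from cell import manip
def ray(n,u,v):
    c=manip.calibration(n);E=c["extrinsics"]
    d=np.array([(u-c["cx"])/c["fx"],(v-c["cy"])/c["fy"]]);p=d.copy()
    for _ in range(20): p=d/(1+c["k1"]*(p@p))
    R=E[:3,:3];return -R.T@E[:3,3],R.T@np.array([p[0],-p[1],-1])
def onz(n,u,v,z):
    o,d=ray(n,u,v);return o+d*(z-o[2])/d[2]
def tri(a,b):
    (o1,d1),(o2,d2)=ray("top",*a),ray("side",*b)
    s=np.linalg.lstsq(np.c_[d1,-d2],o2-o1,rcond=None)[0]
    p,q=o1+d1*s[0],o2+d2*s[1];return (p+q)/2,np.linalg.norm(p-q)
def proj(n,P):
    c=manip.calibration(n);E=c["extrinsics"];q=E[:3,:3]@P+E[:3,3]
    p=np.array([q[0],-q[1]])/-q[2];p=p*(1+c["k1"]*(p@p))
    return p*[c["fx"],c["fy"]]+[c["cx"],c["cy"]]
E
```

```text
(450, 750, 3) (594, 540, 3)
```

View pics/t1.png

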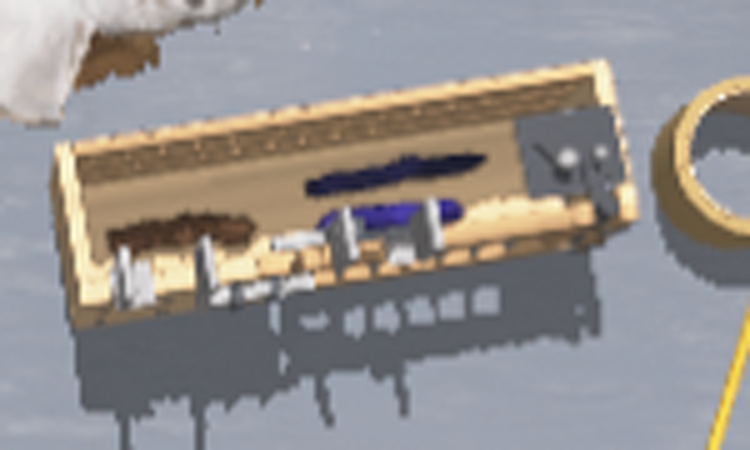

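View pics/s1.png

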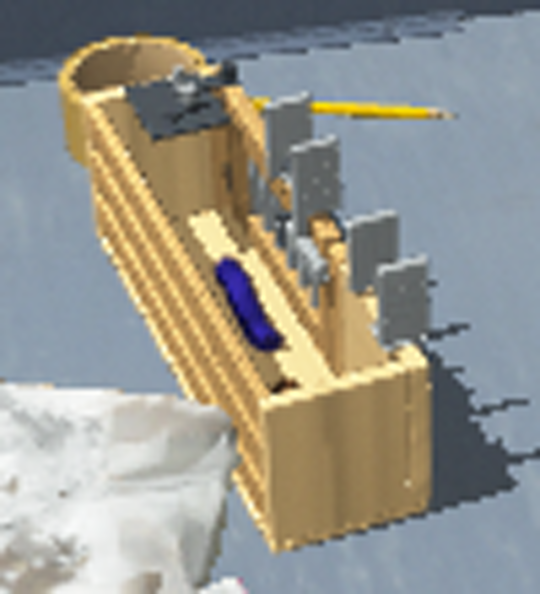

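The top crop shows the four upright tabs at crop x≈122, 205, 345 and 432, y≈205–300. The rim corners are near (57,145), (604,62), (637,207) and (77,312). The side crop shows the tab tops at (378–428, 265), (348–397, 218), (290–340, 145) and (265–312, 100).

Run:
```python
from h import *
T=lambda x,y:(325+(x+.5)/5-.5,180+(y+.5)/5-.5); S=lambda x,y:(235+(x+.5)/5.4-.5,170+(y+.5)/5.4-.5)
np.set_printoptions(precision=1,suppress=True)
c={k:onz("top",*T(*v),100) for k,v in dict(BL=(57,145),BR=(604,62),FR=(637,207),FL=(77,312)).items()}
for k,v in c.items():print(k,v)
for a,b in(("BL","BR"),("FL","FR"),("BL","FL"),("BR","FR")):
    d=c[a]-c[b];print(a,b,np.linalg.norm(d),np.degrees(np.arctan2(d[1],d[0])))
print("tri BL",tri(T(57,145),S(270,400)),"FL",tri(T(77,312),S(428,358)))
# corners tops of tabs, inner(back)/front
for n,t,s in(("p_fix back",(120,248),(378,272)),("p_mov back",(203,236),(348,222)),("g_mov back",(340,207),(290,150)),("g_fix back",(428,198),(265,105))):
    print(n,tri(T(*t),S(*s)))
    print("  z150 side",onz("side",*S(*s),150))
```

```text
BL [621.5 -22.2 100. ]
BR [ 678.3 -328.5  100. ]
FR [ 595.7 -345.3  100. ]
FL [528.2 -35.1 100. ]
BL BR 311.5162961624663 100.50304605090695
FL FR 317.456894354776 102.2816676659653
BL FL 94.27649354432148 7.8716933096029384
BR FR 84.33654782651635 11.494604675131281
tri BL (array([618.7, -21.4, 102.4]), np.float64(4.649868138715821)) FL (array([530.2, -35.9, 101.4]), np.float64(4.821928048406686))
p_fix back (array([554.7, -54.8, 146.9]), np.float64(1.5519639132395309))
  z150 side [554.8 -50.3 150. ]
p_mov back (array([561.9, -98.4, 148.6]), np.float64(1.8234620182685122))
  z150 side [561.5 -95.9 150. ]
g_mov back (array([ 579.8, -171.1,  148.1]), np.float64(1.752229060646335))
  z150 side [ 579.4 -167.7  150. ]
g_fix back (array([ 585.8, -218. ,  147.9]), np.float64(2.1202913702915622))
  z150 side [ 585.3 -214.1  150. ]
```

```bash
cat >> h.py <<'E'
from scipy.spatial.transform import Rotation as Ro
psi=np.radians(10.8);O=np.array([565.8,-185.3])
ex=np.array([np.cos(psi),np.sin(psi)]);ey=np.array([-np.sin(psi),np.cos(psi)])
W=lambda x,y:O+x*ex+y*ey
def frame(yaw):   # tool down, tool y at yaw (deg)
    a=np.radians(yaw);y=np.array([np.cos(a),np.sin(a),0]);z=np.array([0,0,-1.])
    return Ro.from_matrix(np.c_[np.cross(y,z),y,z])
def now():
    o=manip.get_obs();return np.array(o["position"]),Ro.from_quat(o["eef_rot"])
def plan(way):    # way: list of (pos, Rotation) ; prints tool-frame rows
    p,R=now()
    for P,Q in way:
        t=R.inv().apply(P-p).round(0);a=np.degrees((R.inv()*Q).as_rotvec()).round(1)
        print(dict(zip(("tx","ty","tz","ax","ay","az"),(*t,*a))))
        p=p+R.apply(t);R=R*Ro.from_rotvec(np.radians(a))
def yawnow():
    y=now()[1].as_matrix()[:,1];return np.degrees(np.arctan2(y[1],y[0]))
def line(P,yaw,n):
    p,_=now();y0=yawnow();plan([(p+(P-p)*i/n,frame(y0+(yaw-y0)*i/n)) for i in range(1,n+1)])
E
python3 - <<'E'
from h import *
print(W(0,112),W(0,-145),yawnow())
line(np.array([*W(0,112),290]),-79.2,22)
E
```

```text
[544.81329277 -75.28382792] [ 592.97029061 -327.73165136] 66.00734724014077
{'tx': np.float64(-24.0), 'ty': np.float64(-21.0), 'tz': np.float64(1.0), 'ax': np.float64(-0.1), 'ay': np.float64(-0.0), 'az': np.float64(6.6)}
{'tx': np.float64(-26.0), 'ty': np.float64(-19.0), 'tz': np.float64(0.0), 'ax': np.float64(0.0), 'ay': np.float64(-0.0), 'az': np.float64(6.6)}
{'tx': np.float64(-29.0), 'ty': np.float64(-15.0), 'tz': np.float64(1.0), 'ax': np.float64(0.0), 'ay': np.float64(-0.0), 'az': np.float64(6.6)}
{'tx': np.float64(-30.0), 'ty': np.float64(-12.0), 'tz': np.float64(0.0), 'ax': np.float64(0.0), 'ay': np.float64(-0.0), 'az': np.float64(6.6)}
{'tx': np.float64(-31.0), 'ty': np.float64(-9.0), 'tz': np.float64(1.0), 'ax': np.float64(0.0), 'ay': np.float64(-0.0), 'az': np.float64(6.6)}
{'tx': np.float64(-32.0), 'ty': np.float64(-5.0), 'tz': np.float64(1.0), 'ax': np.float64(0.0), 'ay': np.float64(-0.0), 'az': np.float64(6.6)}
{'tx': np.float64(-32.0), 'ty': np.float64(-1.0), 'tz': np.float64(0.0), 'ax': np.float64(0.0), 'ay': np.float64(-0.0), 'az': np.float64(6.6)}
{'tx': np.float64(
[... 1426 characters left out ...]
at64(-11.0), 'ty': np.float64(30.0), 'tz': np.float64(1.0), 'ax': np.float64(-0.0), 'ay': np.float64(-0.0), 'az': np.float64(6.6)}
{'tx': np.float64(-7.0), 'ty': np.float64(31.0), 'tz': np.float64(0.0), 'ax': np.float64(-0.0), 'ay': np.float64(-0.0), 'az': np.float64(6.6)}
{'tx': np.float64(-4.0), 'ty': np.float64(32.0), 'tz': np.float64(1.0), 'ax': np.float64(-0.0), 'ay': np.float64(-0.0), 'az': np.float64(6.6)}
{'tx': np.float64(1.0), 'ty': np.float64(32.0), 'tz': np.float64(1.0), 'ax': np.float64(-0.0), 'ay': np.float64(-0.0), 'az': np.float64(6.6)}
{'tx': np.float64(4.0), 'ty': np.float64(32.0), 'tz': np.float64(0.0), 'ax': np.float64(-0.0), 'ay': np.float64(-0.0), 'az': np.float64(6.6)}
```

carry_out --moves '[{"tx": -24,"ty": -21,"tz": 1,"az": 6.6,"grip": 1},{"tx": -26,"ty": -19,"az": 6.6,"grip": 1},{"tx": -29,"ty": -15,"tz": 1,"az": 6.6,"grip": 1},{"tx": -30,"ty": -12,"az": 6.6,"grip": 1},{"tx": -31,"ty": -9,"tz": 1,"az": 6.6,"grip": 1}]' --grip_force 25

```text
invalid input
```

carry_out --moves '[{"tx": -32,"ty": -5,"tz": 1,"az": 6.6},{"tx": -32,"ty": -1,"az": 6.6},{"tx": -32,"ty": 2,"tz": 1,"az": 6.6},{"tx": -31,"ty": 6,"az": 6.6},{"tx": -31,"ty": 10,"tz": 1,"az": 6.6}]'

```text
invalid input
```

carry_out --moves '[{"tx": -29,"ty": 13,"tz": 1,"az": 6.6},{"tx": -28,"ty": 17,"az": 6.6},{"tx": -26,"ty": 19,"tz": 1,"az": 6.6},{"tx": -23,"ty": 23,"az": 6.6},{"tx": -20,"ty": 25,"tz": 1,"az": 6.6}]'

```text
invalid input
```

carry_out --moves '[{"tx": -18,"ty": 27,"tz": 1,"az": 6.6},{"tx": -14,"ty": 29,"az": 6.6},{"tx": -11,"ty": 30,"tz": 1,"az": 6.6},{"tx": -7,"ty": 31,"az": 6.6},{"tx": -4,"ty": 32,"tz": 1,"az": 6.6}]'

```text
invalid input
```

carry_out --moves '[{"tx": 1,"ty": 32,"tz": 1,"az": 6.6},{"tx": 4,"ty": 32,"az": 6.6},{},{},{}]'

```text
invalid input
```

carry_out --moves '[{"tx": -24,"ty": -21,"tz": 1,"ax": 0,"ay": 0,"az": 6.6,"grip": 1},{"tx": -26,"ty": -19,"tz": 0,"ax": 0,"ay": 0,"az": 6.6,"grip": 1},{"tx": -29,"ty": -15,"tz": 1,"ax": 0,"ay": 0,"az": 6.6,"grip": 1},{"tx": -30,"ty": -12,"tz": 0,"ax": 0,"ay": 0,"az": 6.6,"grip": 1},{"tx": -31,"ty": -9,"tz": 1,"ax": 0,"ay": 0,"az": 6.6,"grip": 1}]'

```text
time: 0.52
position: [320.7, 422.5, 300.7]
eef_rot: [0.48, 0.878, -0.0, -0.0]
ft_force: [0.8, -0.7, 0.1]
gripper_width: 85.5
grip_force: 0.0
```

All keys are needed in each row.

carry_out --moves '[{"tx": -32,"ty": -5,"tz": 1,"ax": 0,"ay": 0,"az": 6.6,"grip": 1},{"tx": -32,"ty": -1,"tz": 0,"ax": 0,"ay": 0,"az": 6.6,"grip": 1},{"tx": -32,"ty": 2,"tz": 1,"ax": 0,"ay": 0,"az": 6.6,"grip": 1},{"tx": -31,"ty": 6,"tz": 0,"ax": 0,"ay": 0,"az": 6.6,"grip": 1},{"tx": -31,"ty": 10,"tz": 1,"ax": 0,"ay": 0,"az": 6.6,"grip": 1}]'

```text
time: 0.93
position: [386.4, 276.0, 297.8]
eef_rot: [0.709, 0.705, -0.0, -0.0]
ft_force: [0.7, 0.4, 0.6]
gripper_width: 85.4
grip_force: 0.0
```

carry_out --moves '[{"tx": -29,"ty": 13,"tz": 1,"ax": 0,"ay": 0,"az": 6.6,"grip": 1},{"tx": -28,"ty": 17,"tz": 0,"ax": 0,"ay": 0,"az": 6.6,"grip": 1},{"tx": -26,"ty": 19,"tz": 1,"ax": 0,"ay": 0,"az": 6.6,"grip": 1},{"tx": -23,"ty": 23,"tz": 0,"ax": 0,"ay": 0,"az": 6.6,"grip": 1},{"tx": -20,"ty": 25,"tz": 1,"ax": 0,"ay": 0,"az": 6.6,"grip": 1}]'

```text
time: 1.35
position: [453.1, 128.9, 294.9]
eef_rot: [0.88, 0.475, -0.0, -0.0]
ft_force: [-0.2, 1.3, -0.7]
gripper_width: 85.7
grip_force: 0.0
```

carry_out --moves '[{"tx": -18,"ty": 27,"tz": 1,"ax": 0,"ay": 0,"az": 6.6,"grip": 1},{"tx": -14,"ty": 29,"tz": 0,"ax": 0,"ay": 0,"az": 6.6,"grip": 1},{"tx": -11,"ty": 30,"tz": 1,"ax": 0,"ay": 0,"az": 6.6,"grip": 1},{"tx": -7,"ty": 31,"tz": 0,"ax": 0,"ay": 0,"az": 6.6,"grip": 1},{"tx": -4,"ty": 32,"tz": 1,"ax": 0,"ay": 0,"az": 6.6,"grip": 1}]'

```text
time: 1.77
position: [518.2, -17.9, 291.8]
eef_rot: [0.979, 0.205, -0.0, -0.0]
ft_force: [0.8, 0.7, -0.6]
gripper_width: 85.2
grip_force: 0.0
```

carry_out --moves '[{"tx": 1,"ty": 32,"tz": 1,"ax": 0,"ay": 0,"az": 6.6,"grip": 1},{"tx": 4,"ty": 32,"tz": 0,"ax": 0,"ay": 0,"az": 6.6,"grip": 1},{"tx": 0,"ty": 0,"tz": 0,"ax": 0,"ay": 0,"az": 0,"grip": 1},{"tx": 0,"ty": 0,"tz": 0,"ax": 0,"ay": 0,"az": 0,"grip": 1}]' --grip_force 25

```text
time: 2.1
position: [545.5, -75.9, 290.4]
eef_rot: [0.996, 0.093, -0.0, -0.0]
ft_force: [-0.2, -0.2, -0.4]
gripper_width: 85.3
grip_force: 0.0
```

Run:
```python
from h import *
print(now()[0],yawnow())
line(np.array([*W(0,112),220]),-79.2,3)
s=manip.camera("side")[130:300,200:400,::-1]; cv2.imwrite("pics/s2.png",cv2.resize(s,None,fx=3.5,fy=3.5,interpolation=cv2.INTER_CUBIC))
```

```text
[545.50017388 -75.88670968 290.37800314] -79.33137116326778
{'tx': np.float64(-0.0), 'ty': np.float64(-0.0), 'tz': np.float64(23.0), 'ax': np.float64(-0.0), 'ay': np.float64(0.0), 'az': np.float64(-0.0)}
{'tx': np.float64(-0.0), 'ty': np.float64(-0.0), 'tz': np.float64(24.0), 'ax': np.float64(-0.0), 'ay': np.float64(0.0), 'az': np.float64(-0.1)}
{'tx': np.float64(-1.0), 'ty': np.float64(-1.0), 'tz': np.float64(23.0), 'ax': np.float64(-0.0), 'ay': np.float64(0.0), 'az': np.float64(-0.0)}
```

View pics/s2.png

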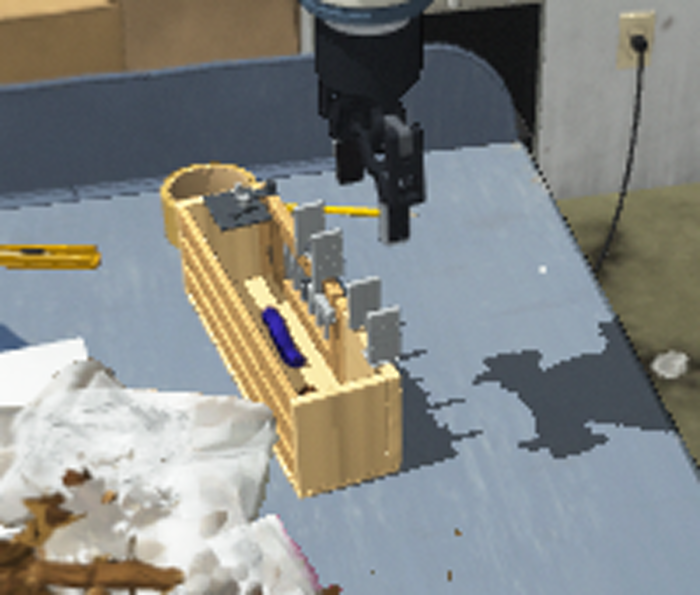

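The open fingers hang above the panel tabs and line up with them (gripper at about (380,170), tabs at (345–400, 330)). I'll descend.

carry_out --moves '[{"tx": 0,"ty": 0,"tz": 30,"ax": 0,"ay": 0,"az": 0,"grip": 1},{"tx": 0,"ty": 0,"tz": 30,"ax": 0,"ay": 0,"az": 0,"grip": 1},{"tx": 0,"ty": 0,"tz": 20,"ax": 0,"ay": 0,"az": 0,"grip": 1},{"tx": 0,"ty": 0,"tz": 15,"ax": 0,"ay": 0,"az": 0,"grip": 1},{"tx": 0,"ty": 0,"tz": 12,"ax": 0,"ay": 0,"az": 0,"grip": 1}]' --grip_force 25

```text
time: 2.57
position: [544.2, -73.2, 182.5]
eef_rot: [0.995, 0.095, -0.001, -0.0]
ft_force: [0.0, 0.2, 0.2]
gripper_width: 85.6
grip_force: 0.0
```

Run:
```python
from h import *
print(now()[0],manip.get_obs()["ft_force"])
s=manip.camera("side")[150:270,230:370,::-1]; cv2.imwrite("pics/s3.png",cv2.resize(s,None,fx=5,fy=5,interpolation=cv2.INTER_CUBIC))
```

```text
[544.16675109 -73.17167741 182.47025362] [0.0225691  0.22610225 0.18758257]
```

View pics/s3.png

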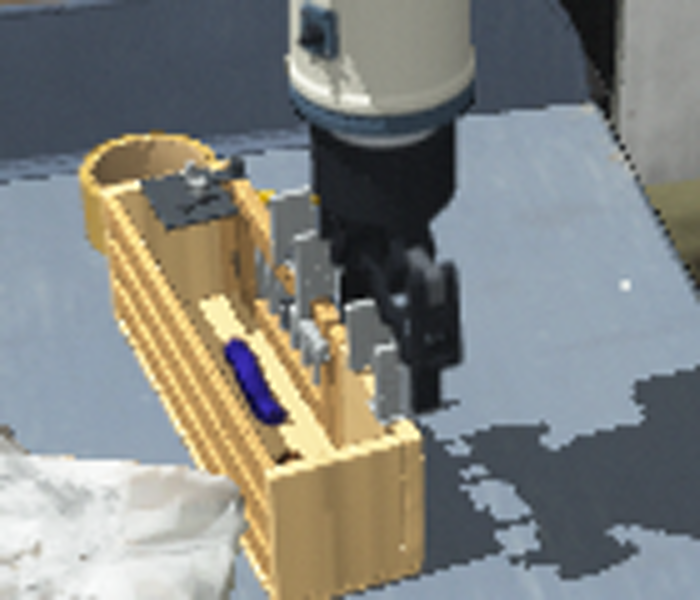

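Run:
```python
from h import *
np.set_printoptions(precision=0,suppress=True)
C=lambda n,P,o=(230,150):(proj(n,np.array(P,float))-o)*5
for x in(-14,14):
  for z in(150,100): print("fix tab left face",x,z,C("side",[*W(x,131),z]))
p,R=now()
for tx in(-11,11):
  for dy in(-42,-57):
    print("finger tip",tx,dy,C("side",p+R.apply([tx,dy,62])),"root",C("side",p+R.apply([tx,dy,0])))
for x,y in((-6,151),(79,151)): print("crate",x,y,C("side",[*W(x,y),100]))
```

```text
fix tab left face -14 150 [419. 334.]
fix tab left face -14 100 [420. 406.]
fix tab left face 14 150 [371. 346.]
fix tab left face 14 100 [373. 418.]
finger tip -11 -42 [434. 406.] root [433. 313.]
finger tip -11 -57 [445. 421.] root [445. 329.]
finger tip 11 -42 [397. 416.] root [395. 323.]
finger tip 11 -57 [408. 432.] root [406. 339.]
crate -6 151 [420. 430.]
crate 79 151 [275. 469.]
```

The picture agrees with the projections to within a few mm: the fixed tab is at (372–410, 345–415) and the left finger at (412–460, 280–410). The finger stands a little near the robot, so I'll shift 3 mm inward, 2 mm along, and squeeze.

carry_out --moves '[{"tx": 3,"ty": 2,"tz": 0,"ax": 0,"ay": 0,"az": 0,"grip": 1},{"tx": 0,"ty": 0,"tz": 0,"ax": 0,"ay": 0,"az": 0,"grip": 0.6},{"tx": 0,"ty": 0,"tz": 0,"ax": 0,"ay": 0,"az": 0,"grip": 0.4},{"tx": 0,"ty": 0,"tz": 0,"ax": 0,"ay": 0,"az": 0,"grip": 0.4},{"tx": 0,"ty": 0,"tz": 0,"ax": 0,"ay": 0,"az": 0,"grip": 0.4}]' --grip_force 25

```text
time: 3.03
position: [549.2, -75.8, 185.2]
eef_rot: [0.996, 0.094, 0.001, 0.0]
ft_force: [-3.3, 26.7, 31.8]
gripper_width: 41.8
grip_force: 20.9
```

carry_out --moves '[{"tx": 0,"ty": 0,"tz": 0,"ax": 0,"ay": 0,"az": 0,"grip": 0.3},{"tx": 0,"ty": 0,"tz": 0,"ax": 0,"ay": 0,"az": 0,"grip": 0.3},{"tx": 0,"ty": 0,"tz": 0,"ax": 0,"ay": 0,"az": 0,"grip": 0.3},{"tx": 0,"ty": 0,"tz": 0,"ax": 0,"ay": 0,"az": 0,"grip": 0.3}]'

```text
time: 3.37
position: [548.8, -73.9, 185.6]
eef_rot: [0.996, 0.094, 0.001, -0.001]
ft_force: [-2.5, 24.0, 23.9]
gripper_width: 37.5
grip_force: 23.5
```

carry_out --moves '[{"tx": 0,"ty": 0,"tz": -4,"ax": 0,"ay": 0,"az": 0,"grip": 0.5},{"tx": 0,"ty": 0,"tz": 0,"ax": 0,"ay": 0,"az": 0,"grip": 1},{"tx": 0,"ty": 0,"tz": 0,"ax": 0,"ay": 0,"az": 0,"grip": 1},{"tx": 0,"ty": 0,"tz": 0,"ax": 0,"ay": 0,"az": 0,"grip": 1},{"tx": 0,"ty": 0,"tz": 0,"ax": 0,"ay": 0,"az": 0,"grip": 1}]'

```text
time: 3.78
position: [548.5, -76.0, 187.8]
eef_rot: [0.996, 0.094, -0.0, 0.0]
ft_force: [0.3, 0.4, 0.1]
gripper_width: 85.2
grip_force: 0.0
```

carry_out --moves '[{"tx": 0,"ty": -6,"tz": -10,"ax": 0,"ay": 0,"az": 0,"grip": 1},{"tx": 0,"ty": 0,"tz": -25,"ax": 0,"ay": 0,"az": 0,"grip": 1},{"tx": 0,"ty": 0,"tz": -35,"ax": 0,"ay": 0,"az": 0,"grip": 1},{"tx": 0,"ty": 0,"tz": -20,"ax": 0,"ay": 0,"az": 0,"grip": 1},{"tx": 0,"ty": 0,"tz": 0,"ax": 0,"ay": 0,"az": 0,"grip": 1}]'

```text
time: 4.2
position: [548.9, -70.0, 282.8]
eef_rot: [0.996, 0.094, 0.003, 0.001]
ft_force: [1.6, 0.1, 0.6]
gripper_width: 85.5
grip_force: 0.0
```

Run:
```python
from h import *
print(now()[0],manip.get_obs()["ft_force"])
s=manip.camera("side")[170:270,235:335,::-1]; t=manip.camera("top")[180:250,325:475,::-1]
s=cv2.resize(s,(400,400),interpolation=cv2.INTER_CUBIC)
cv2.imwrite("pics/s4.png",s)
P=np.array([*W(0,-22),290.]);print(P);line(P,-79.2,4)
```

```text
[548.85785662 -69.98947964 282.7521001 ] [1.58176404 0.06941632 0.59257084]
[ 569.92238892 -206.91031952  290.        ]
{'tx': np.float64(-1.0), 'ty': np.float64(35.0), 'tz': np.float64(-3.0), 'ax': np.float64(0.0), 'ay': np.float64(-0.1), 'az': np.float64(0.0)}
{'tx': np.float64(-1.0), 'ty': np.float64(34.0), 'tz': np.float64(-2.0), 'ax': np.float64(0.0), 'ay': np.float64(0.0), 'az': np.float64(0.0)}
{'tx': np.float64(-1.0), 'ty': np.float64(35.0), 'tz': np.float64(-3.0), 'ax': np.float64(0.0), 'ay': np.float64(0.0), 'az': np.float64(0.0)}
{'tx': np.float64(-1.0), 'ty': np.float64(35.0), 'tz': np.float64(-3.0), 'ax': np.float64(0.0), 'ay': np.float64(0.0), 'az': np.float64(0.0)}
```

View pics/s4.png

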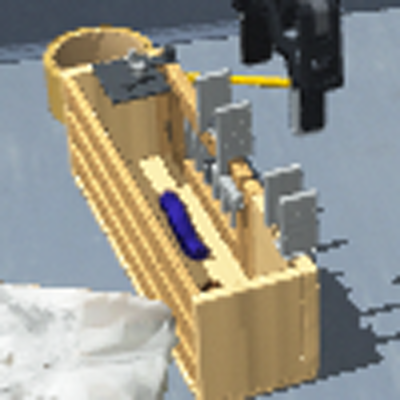

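The panel tabs are now closer together ((265,170) and (280,195)), which agrees with the 37.5 mm squeezed width. Next is the gate catch.

carry_out --moves '[{"tx": -1,"ty": 35,"tz": 0,"ax": 0,"ay": -0.2,"az": 0,"grip": 1},{"tx": -1,"ty": 34,"tz": 0,"ax": 0,"ay": 0,"az": 0,"grip": 1},{"tx": 0,"ty": 34,"tz": 0,"ax": 0,"ay": 0,"az": 0,"grip": 1},{"tx": 0,"ty": 33,"tz": 0,"ax": 0,"ay": 0,"az": 0,"grip": 1},{"tx": 0,"ty": 0,"tz": 0,"ax": 0,"ay": 0,"az": 0,"grip": 1}]'

```text
time: 4.72
position: [571.4, -208.8, 276.7]
eef_rot: [0.996, 0.093, -0.002, 0.001]
ft_force: [-0.3, 1.2, -0.4]
gripper_width: 85.3
grip_force: 0.0
```

Run:
```python
from h import *
p,R=now();print(p,yawnow(),R.as_matrix()[:,2]);P=np.array([*W(3,-20),188.]);print(P,R.inv().apply(P-p))
```

```text
[ 571.36577325 -208.81424944  276.71074815] -79.37158654865215 [-0.00401281 -0.00171149 -0.99999048]
[ 572.49448804 -204.38360107  188.        ] [ 2.30437514 -4.23002278 88.69779164]
```

carry_out --moves '[{"tx": 2,"ty": -4,"tz": 20,"ax": 0,"ay": 0,"az": 0,"grip": 1},{"tx": 0,"ty": 0,"tz": 25,"ax": 0,"ay": 0,"az": 0,"grip": 1},{"tx": 0,"ty": 0,"tz": 20,"ax": 0,"ay": 0,"az": 0,"grip": 1},{"tx": 0,"ty": 0,"tz": 15,"ax": 0,"ay": 0,"az": 0,"grip": 1},{"tx": 0,"ty": 0,"tz": 9,"ax": 0,"ay": 0,"az": 0,"grip": 1}]'

```text
time: 5.13
position: [570.6, -199.0, 186.1]
eef_rot: [0.996, 0.094, -0.004, -0.001]
ft_force: [-0.5, 0.7, 0.7]
gripper_width: 85.4
grip_force: 0.0
```

carry_out --moves '[{"tx": 0,"ty": 0,"tz": 0,"ax": 0,"ay": 0,"az": 0,"grip": 0.65},{"tx": 0,"ty": 0,"tz": 0,"ax": 0,"ay": 0,"az": 0,"grip": 0.5},{"tx": 0,"ty": 0,"tz": 0,"ax": 0,"ay": 0,"az": 0,"grip": 0.3},{"tx": 0,"ty": 0,"tz": 0,"ax": 0,"ay": 0,"az": 0,"grip": 0.3},{"tx": 0,"ty": 0,"tz": 0,"ax": 0,"ay": 0,"az": 0,"grip": 0.3}]' --grip_force 35

```text
time: 5.55
position: [573.7, -204.4, 191.3]
eef_rot: [0.996, 0.094, 0.001, 0.005]
ft_force: [-1.4, -42.3, 3.2]
gripper_width: 38.0
grip_force: 36.1
```

Run:
```python
from h import *
p,R=now();o=manip.get_obs();print(p,yawnow(),o["ft_force"],o["moment"],o["gripper_width"],o["joint_pos"])
t=manip.camera("top")[165:265,325:475,::-1];s=manip.camera("side")[140:240,235:385,::-1]
f=lambda a:cv2.resize(a,(450,300),interpolation=cv2.INTER_CUBIC)
cv2.imwrite("pics/g5.png",cv2.vconcat([f(t),f(s)]))
```

```text
[ 573.67652319 -204.41729654  191.32393357] -79.21382146732705 [ -1.40401773 -42.28807824   3.15316965] [-5.65518031  0.44687894 -0.44275509] 38.03023911150792 [-0.43698765  0.59374964  1.51144536 -0.0089749   1.03020583  0.95014679]
```

View pics/g5.png

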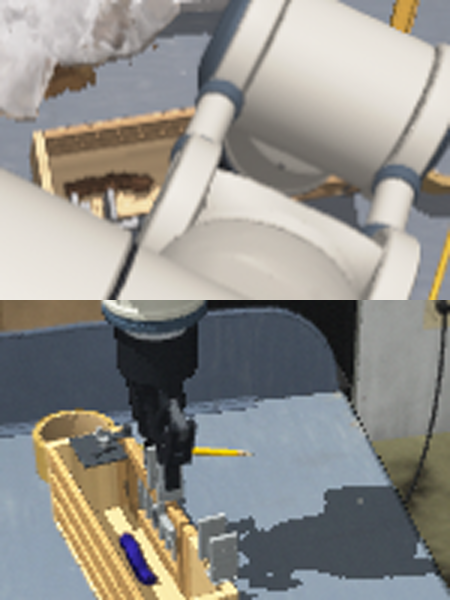

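Width is 38.0, so the gate catch is fully squeezed and the gripper is over the gate tabs (side pane, (165,470)). I'll relieve the sideways force first.

carry_out --moves '[{"tx": 0,"ty": 2,"tz": 0,"ax": 0,"ay": 0,"az": 0,"grip": 0.3},{"tx": 0,"ty": 1,"tz": 0,"ax": 0,"ay": 0,"az": 0,"grip": 0.3},{"tx": 0,"ty": 0,"tz": 0,"ax": 0,"ay": 0,"az": 0,"grip": 0.3}]'

```text
time: 5.9
position: [573.6, -205.1, 191.4]
eef_rot: [0.996, 0.094, 0.0, 0.003]
ft_force: [-3.5, -16.0, 12.6]
gripper_width: 37.4
grip_force: 34.0
```

carry_out --moves '[{"tx": 0,"ty": 2,"tz": 0,"ax": 0,"ay": 0,"az": 0,"grip": 0.3},{"tx": -4.3,"ty": 0.1,"tz": 0,"ax": 0,"ay": 0,"az": -2,"grip": 0.3},{"tx": -6.4,"ty": 0.1,"tz": 0,"ax": 0,"ay": 0,"az": -3,"grip": 0.3},{"tx": -6.4,"ty": 0.1,"tz": 0,"ax": 0,"ay": 0,"az": -3,"grip": 0.3},{"tx": -6.4,"ty": 0.1,"tz": 0,"ax": 0,"ay": 0,"az": -3,"grip": 0.3}]' --grip_force 45

```text
time: 6.32
position: [550.8, -211.4, 191.5]
eef_rot: [0.982, 0.19, -0.0, 0.001]
ft_force: [-3.0, 1.7, 21.9]
gripper_width: 37.5
grip_force: 43.1
```

```bash
cat > st.py <<'E'
from h import *
p,R=now();o=manip.get_obs();H=W(0,-145);d=p[:2]-H
print("pos",p.round(1),"rot",round(yawnow()+79.2,1),"arc",round(np.degrees(np.arctan2(d[1],d[0]))%360-100.8,1),"r",round(np.hypot(*d),1),
 "F tool",R.inv().apply(o["ft_force"]).round(1),"M tool",R.inv().apply(o["moment"]).round(2),"w",round(o["gripper_width"],1),"tilt",R.as_matrix()[:2,2].round(3))
E
python3 st.py
```

```text
pos [ 550.8 -211.4  191.5] rot 11.1 arc 9.1 r 123.7 F tool [ -2.2  -2.6 -21.9] M tool [ 0.93 -0.53  0.55] w 37.5 tilt [ 0.    -0.002]
```

carry_out --moves '[{"tx": -8.6,"ty": 0.2,"tz": -1,"ax": 0,"ay": 0,"az": -4,"grip": 0.3},{"tx": -8.6,"ty": 0.2,"tz": -1,"ax": 0,"ay": 0,"az": -4,"grip": 0.3},{"tx": -8.6,"ty": 0.2,"tz": 0,"ax": 0,"ay": 0,"az": -4,"grip": 0.3},{"tx": -8.6,"ty": 0.2,"tz": 0,"ax": 0,"ay": 0,"az": -4,"grip": 0.3}]'

```text
time: 6.65
position: [520.7, -227.9, 192.0]
eef_rot: [0.946, 0.325, -0.001, 0.0]
ft_force: [6.1, 3.4, -7.9]
gripper_width: 36.8
grip_force: 48.7
```

```bash
python3 st.py
```

```text
pos [ 520.7 -227.9  192. ] rot 27.2 arc 25.1 r 123.2 F tool [6.9 1.1 7.9] M tool [0.86 1.02 0.44] w 36.8 tilt [-0.001 -0.001]
```

carry_out --moves '[{"tx": -8.6,"ty": 0.2,"tz": 0.5,"ax": 0,"ay": 0,"az": -4,"grip": 0.3},{"tx": -8.6,"ty": 0.2,"tz": 0,"ax": 0,"ay": 0,"az": -4,"grip": 0.3},{"tx": -8.6,"ty": 0.2,"tz": 0,"ax": 0,"ay": 0,"az": -4,"grip": 0.3},{"tx": -8.6,"ty": 0.2,"tz": 0,"ax": 0,"ay": 0,"az": -4,"grip": 0.3},{"tx": -8.6,"ty": 0.2,"tz": 0,"ax": 0,"ay": 0,"az": -4,"grip": 0.3}]'

```text
time: 7.07
position: [490.7, -259.0, 191.8]
eef_rot: [0.875, 0.485, -0.001, -0.001]
ft_force: [-1.1, 3.4, 3.8]
gripper_width: 37.1
grip_force: 47.3
```

```bash
python3 st.py
```

```text
pos [ 490.7 -259.   191.8] rot 47.2 arc 45.3 r 123.2 F tool [ 2.3 -2.7 -3.8] M tool [0.98 0.38 0.02] w 37.1 tilt [-0.003 -0.   ]
```

carry_out --moves '[{"tx": -8.6,"ty": 0.2,"tz": 0,"ax": 0,"ay": 0,"az": -4,"grip": 0.3},{"tx": -8.6,"ty": 0.2,"tz": 0,"ax": 0,"ay": 0,"az": -4,"grip": 0.3},{"tx": -8.6,"ty": 0.2,"tz": 0,"ax": 0,"ay": 0,"az": -4,"grip": 0.3},{"tx": -8.6,"ty": 0.2,"tz": 0,"ax": 0,"ay": 0,"az": -4,"grip": 0.3}]'

```text
time: 7.4
position: [476.0, -290.0, 191.8]
eef_rot: [0.799, 0.602, -0.002, -0.001]
ft_force: [-4.8, 4.7, 6.4]
gripper_width: 36.7
grip_force: 46.0
```

```bash
python3 st.py
```

```text
pos [ 476.  -290.   191.8] rot 63.2 arc 61.3 r 122.9 F tool [ 3.1 -6.  -6.4] M tool [ 1.11  0.57 -0.06] w 36.7 tilt [-0.004 -0.   ]
```

carry_out --moves '[{"tx": -8.6,"ty": 0.4,"tz": 0,"ax": 0,"ay": 0,"az": -4,"grip": 0.3},{"tx": -8.6,"ty": 0.4,"tz": 0,"ax": 0,"ay": 0,"az": -4,"grip": 0.3},{"tx": -8.6,"ty": 0.4,"tz": 0,"ax": 0,"ay": 0,"az": -4,"grip": 0.3},{"tx": -6.4,"ty": 0.3,"tz": 0,"ax": 0,"ay": 0,"az": -3,"grip": 0.3},{"tx": -2.1,"ty": 0,"tz": 0,"ax": 0,"ay": 0,"az": -1,"grip": 0.3}]'

```text
time: 7.82
position: [470.5, -324.1, 191.8]
eef_rot: [0.707, 0.707, -0.002, -0.002]
ft_force: [-16.1, 7.3, 15.2]
gripper_width: 36.9
grip_force: 44.1
```

carry_out --moves '[{"tx": 0,"ty": 0,"tz": 0,"ax": 0,"ay": 0,"az": 0,"grip": 0.3},{"tx": 0,"ty": 0,"tz": 0,"ax": 0,"ay": 0,"az": 0,"grip": 0.3},{"tx": 0,"ty": 0,"tz": 0,"ax": 0,"ay": 0,"az": 0,"grip": 0.3},{"tx": 0,"ty": 0,"tz": 0,"ax": 0,"ay": 0,"az": 0,"grip": 0.3},{"tx": 0,"ty": 0,"tz": 0,"ax": 0,"ay": 0,"az": 0,"grip": 0.3}]'

```text
time: 8.23
position: [470.5, -323.5, 191.8]
eef_rot: [0.708, 0.706, -0.002, -0.002]
ft_force: [-15.8, 4.9, 14.2]
gripper_width: 36.8
grip_force: 43.7
```

```bash
python3 st.py
python3 - <<'E'
from h import *
s=manip.camera("side")[140:270,215:395,::-1]
cv2.imwrite("pics/e6.png",cv2.resize(s,None,fx=4,fy=4,interpolation=cv2.INTER_CUBIC))
E
```

```text
pos [ 470.5 -323.5  191.8] rot 79.0 arc 77.2 r 122.5 F tool [  4.9 -15.9 -14.1] M tool [ 2.47  0.62 -0.09] w 36.8 tilt [-0.006  0.   ]
```

View pics/e6.png

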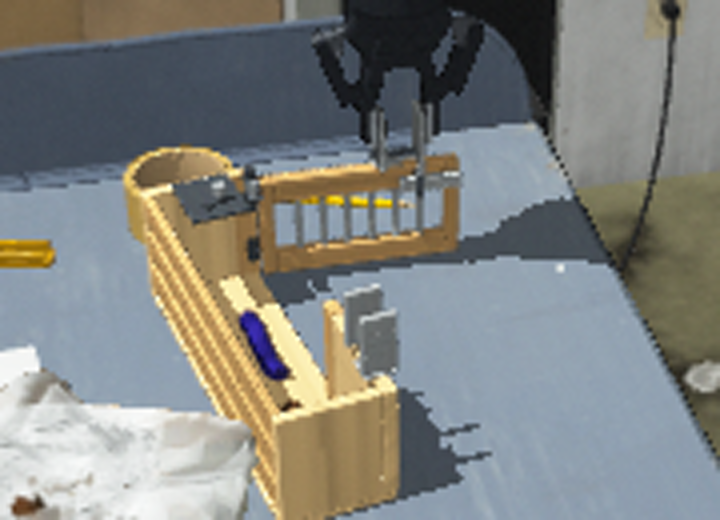

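The picture shows the gate wide open (frame from (260,180) to (460,250)). Both its tabs, at (378–420, 140), are held between the pads, and the contents are undisturbed. The angle is about 79°, the forces are small and everything is still.

Run:
```python
from cell import manip
print(abs(manip.get_obs()["qd"]).max().round(4),manip.sign_off())
```

```text
the job is handed in; nothing more can be done
0.0012 None
```

The job is handed in: I squeezed the panel catch first, then the gate catch, and swung the gate out past its click stop; the arm holds it still at about 79° by its own catch tabs, and nothing looked disturbed in the last picture.

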